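# Set a strap jig to its gauge mark with the knurled wheel and lock it

### The arm

A 6-joint arm with a two-finger parallel gripper is mounted at the origin on a cart in front of the work surface, level with it; the furniture and walls round the work are solid. World frame = base frame: x ahead of the robot, y to its left, z up, the work surface at z = 0. Lengths are in m, angles in degrees, forces in N, time in s.
With the tool pointing down it reaches from about 0.35 to 0.725 m from the base axis. Payload 6 kg.
Tool frame: the origin (TCP) lies at the very end of the fingers, on their centre line; the grasp point (between the pads) lies 19 mm behind it; x points along the fingers, y is the direction in which the jaws open and shut, and the axes are right-handed (so a half turn about x gives the same grasp; the last joint's range is limited). The gripper opens to 85 mm and grips with 20 to 120 N. Pads are 22 mm wide; open, the fingers measure 114 mm over their backs; the gripper's body (76 mm by 85 mm) begins 54 mm behind the grasp point. The pads swing forward as they close: fully open they stand 13 mm farther back than shut.
Start: joints at [82.26, 2.303, 4.859, 0, -92.561, -19.12], TCP at [0.271, 0.535, 0.231] pointing down, gripper open.
Joint ranges: [-146.85, 146.85], [-73.84, 115.35], [-62.03, 85.46], [-188.31, 113.3], [-161.28, -10.13], [-171.36, 171.36]. Speed limits (degrees/s): [147.25, 147.25, 172.46, 180, 180, 180].

### API

Orientations are given as [roll, pitch, yaw] about the fixed x, y, z axes, in that order (R = Rz(yaw) Ry(pitch) Rx(roll)).
In Python, from plant import env, vision, order gives the robot as it stands.
- The arm moves only by the tool carry_out, never from a script. Its argument "motion" is a list of rows, each a list of 3 entries, a list of its own where there are three numbers: the turn, a rotation vector about the tool's x, y, z in units of 5 degrees (1.0 is 5 degrees), then the shift along the tool's x, y, z in units of 20 mm (1.0 is 20 mm), then the opening, from 0 (shut) to 1 (fully open). A call has 1 to 20 rows; each row shifts and turns the commanded pose from where the row before left it, along the tool's axes as they then stand; what a row does not reach is not made up. A row lasts 1/12 s, in which the tool goes at most 41.7 mm and 7.16 degrees, less where a joint would pass 70% of its speed; a pose out of reach is approached as far as the arm can. A call with a number of a shift or a turn outside -1 to 1 is refused whole. A call with a gripper value outside its range is refused whole. The fingers move at their own pace and stop on an object; "newtons" is the grip in N (left out, the last holds). Time passes only in rows, so rows that do not move let the fingers close. It gives the time, the measured TCP pose, the force and the opening at its end, in the units of the state.
- env.get_state(): the state, without advancing time (a new reading comes with each control period).
- vision.read_camera(name): name is "scene" or "top" or "wrist"; returns (picture, depth): 420x560x3 uint8, red, green, blue; 420x560 float32, m along the optical axis (not along the pixel's ray), 0 where there is no reading.
- vision.get_calibration(name): a dict with "camera_matrix" (3x3 intrinsics, pixels), "k1" (the pictures are not rectified: a ray, as slopes to the right and down, at radius r is drawn at 1 + k1 r^2 times it, then the intrinsics apply), "R" (3x3) and "t" (3): a world point X has camera coordinates R X + t; the wrist camera has in their place "tool_from_camera" (4x4, takes a point from camera to tool coordinates, whose origin is the TCP and whose axes are the tool frame's). Camera axes: x right, y down, z forward; pixel columns grow to the right and rows downward; lengths in m; the calibration is good to about 2 mm. A picture is of the moment at which its call begins: read the wrist's pose just before it. get_calibration takes no time and is no camera call.
- order.job_done(): hands the job in, once; it reports no verdict.
The state is a dict: "time": time; "joints": joint angles; "joint_velocities": joint speeds; "effort": joint torques, N m; "tool_pos": TCP position; "eef_rot": TCP orientation; "contact_force": force on the tool from outside, world axes, zero at the start; "moment": the same for the moment, N m; "width": finger opening in m.
Only numpy, scipy, OpenCV 4.12 (cv2) and the standard library are available. Lean on these libraries where they do the work, as an engineer would, in place of code of your own. Each camera call takes 0.05 s, during which the arm holds its last target.

### The job

Using fingertips only, roll the knurled thumbwheel of the strap jig until the gap between the jaws has closed so far that the needle on the sliding jaw stands in line with the gauge mark on the brass rider; move the jaw by its wheel alone and leave the rider where it is set. Then push the lock lever on the fixed jaw all the way over with a finger, the setting unchanged. Do not pick up or disturb anything else on the desk.

Things in the scene. Friction and masses are not known exactly. Their poses are not given: they have to be found in the camera images.
- jig: Strap-width jig: aluminium plate 130 (x) x 290 (y) x 12 mm, fixed to the desk; place and yaw vary. Origin: centre of its underside; z up, y along the jaw travel toward the fixed jaw, x away from the robot at yaw 0. At its -y end, behind the wheel, a gear housing 64 x 30 mm centred at (20, -115) mm, top z = 52.
- wheel_top (a point): Top of the knurled thumbwheel's rim, 72 mm above the desk, fixed on the jig. Wheel 56 mm in diameter, 24 mm wide, axle along the jig's x at z = 44 mm, so the rim rolls along the jig's y. It rises 17 mm above two cheek plates beside it (40 mm over both, 22 mm along y).
- wheel (a joint): Angle of the same wheel, rad, positive as its top rolls toward the fixed jaw (closing the gap). A fingertip laid on the top with 3 to 10 N grips the rim by friction and rolls it as it sweeps along the jig's y; the wheel is rigid, turns both ways and stays where it is left (about 0.025 N m, 1 N at the rim).
- jaw (a joint): Travel of the sliding jaw, m: about 0 = open (gap 75 mm); gap = 0.075 - value; at most 0.062. Geared to the wheel: 12 mm per radian, so 0.43 mm for each mm the rim moves. The wheel's top rolled toward the fixed jaw (jig +y) closes the gap, rolled back opens it. Starts wider than the mark.
- jaw_needle (a point): Front tip of the black needle (3 mm thick, 17 mm long) 35 mm above the desk, at the jig's x = -32 mm; it moves along y with the sliding jaw, a dark block 60 x 24 mm, top z = 46, whose front carries the needle. The needle's middle is in line with the jaw's closing face. Axes: the jig's.
- gauge_mark (a point): The gauge mark: tip of the thin brass fin (3 mm thick, upper edge z = 37 mm) on the brass rider (14 mm block) on the scale rail at the jig's front edge; 35 mm above the desk, at the jig's x = -33.5 mm. The setting is right when needle and fin have the same y in the jig's frame. The rider is held by friction (6 N). Axes: the jig's.
- lever (a joint): Angle of the lock lever, rad, about a vertical axis on the fixed jaw: 0 = pointing along the jig's -x; grows clockwise seen from above, toward the jig's +y (away from the sliding jaw); 1.4 = fully over, a stop. Starts at 0 to 0.25, stays where left (0.06 N m: 1.1 N at the knob). It does not itself hold or move the jaw.
- lever_pivot (a point): Pivot of the lock lever, on top of the fixed jaw (dark block 60 x 24 mm, top z = 46 mm), 50 mm above the desk, at (20, 110) mm in the jig's frame.
- lever_knob (a point): Centre of the top of the black upright knob at the end of the lock lever, 94 mm above the desk, 55 mm from the pivot. The knob is 18 mm in diameter and 28 mm tall; the lever's arm below it is a 10 mm bar.
- spool_0: Bystander, to be left alone: cream thread spool, 35 mm across, 44 mm tall, standing. Origin: centre of its underside.
- spool_1: Bystander, to be left alone: dark brown thread spool, 35 mm across, 44 mm tall, standing. Origin: centre of its underside.
- sanding_block: Bystander, to be left alone: brown cork sanding block, 35 x 55 x 22 mm. Origin: centre of its underside.
- eraser: Bystander, to be left alone: white eraser, 18 x 62 x 13 mm. Origin: centre of its underside.
- edge_beveler: Bystander, to be left alone: leather tool with a wooden handle, 126 x 21 x 21 mm, lying. Origin: centre of its underside.
- jar_a: Bystander, to be left alone: glass jar with a red lid, 67 mm across, 81 mm tall. Origin: centre of its underside.

How it is judged (in metres and radians):
On the way, in this order (a step that is already met when the one before it is completed fails the run):
1. the needle is rolled into line with the gauge mark (within 2.5 mm) while the lock lever is still open (y of jaw_needle in the frame of gauge_mark between -0.0025 and 0.0025 m and value of joint lever below 0.5 rad), for 0.3 s.
2. the lock lever is pushed fully over (value of joint lever above 1.25 rad), for 0.1 s.
At the end, for the whole second after the job is handed in: The needle is within 2.5 mm of the gauge mark along the jaw's travel and at rest, and the lock lever is over by more than 1.25 rad (its stop is at 1.4) (y of jaw_needle in the frame of gauge_mark between -0.0025 and 0.0025 m and value of joint lever above 1.25 rad and velocity of joint jaw between -0.002 and 0.002 m/s); the robot touches nothing.
It fails at once if the robot moves the sliding jaw directly (more than 2 N on it) instead of by its wheel (contact force between any of the fingers, the arm and jaw above 2 N).
It fails at once if the rider is pushed more than 2 mm from where it was set (distance of gauge_mark from where it was at the start of the episode above 0.002 m).
It fails at once if a loose thing on the desk is lifted or moved more than 15 mm (distance of any of spool_0, spool_1, sanding_block, eraser, edge_beveler, jar_a from where it was at the start of the episode above 0.015 m).
It also fails if it takes over 67 s, if anything falls off the work surface, if the arm or the gripper's body presses on something with over 40 N, if the wrist force passes 120 N, or if a joint passes its speed limit or range.

## Working session

There is one attempt and no reset: what is moved stays moved. The work goes in short steps, Python scripts to look and compute and a tool call to move; the robot and the scene stay as the last step left them, time stands still between calls to the robot, and variables do not carry over. Pictures are saved under pics/ and viewed, and the job is handed in when it is done.

Besides the shell and the picture viewer there is one more tool, called after "Call:" as name([rows], argument=value, ...), one row to a line, values as JSON. carry_out: Moves the arm, as the interface text tells. Shifts and turns lie within -1 to 1; 1 stands for 20 mm of shift or 5 degrees of turn. Its arguments: {"type":"object","properties":{"motion":{"type":"array"},"newtons":{"type":"number"}},"required":["motion"]}

```bash
ls; mkdir -p pics; python3 - <<'E'
from plant import env, vision, order
import cv2,numpy as np
print(env.get_state())
for n in ["scene","top"]:
    p,d=vision.read_camera(n); cv2.imwrite(f"pics/{n}0.png",p[:,:,::-1]); np.savez(f"pics/{n}0.npz",p=p,d=d)
    print(n,vision.get_calibration(n))
print(vision.get_calibration("wrist"))
E
```

```text
pics
{'time': 0.0, 'joints': array([ 8.22625736e+01,  2.33924117e+00,  4.80178491e+00, -3.07267623e-02,
       -9.25634676e+01, -1.91213820e+01]), 'joint_velocities': array([-0.00541254,  0.03085009, -0.05238986, -0.01417059, -0.02083926,
       -0.07575542]), 'effort': array([-9.01487397e-05, -3.68212867e+01,  3.47424173e+01,  6.93232700e+00,
       -5.27461554e-03, -5.64153439e-06]), 'tool_pos': array([0.27081107, 0.53501766, 0.23025366]), 'eef_rot': array([  92.20293025,   89.89451095, -114.65453082]), 'contact_force': array([ 0.7527182 , -0.23009132, -0.42727304]), 'moment': array([-0.02881141, -0.07533372,  0.04679694]), 'width': 0.08556730760487576}
scene {'camera_matrix': array([[456.65167291,   0.        , 273.67508917],
       [  0.        , 456.65167291, 212.99225945],
       [  0.        ,   0.        ,   1.        ]]), 'k1': -0.10018868475715388, 'R': array([[ 0.82117557, -0.57065599, -0.00473477],
       [-0.39316754, -0.55971668, -0.72947689],
       [ 0.41363023,  0.60089016, -0.68398908]]), 't': array([-0.45553332,  0.2526828 ,  0.68193114])}
top {'camera_matrix': arr
[... 245 characters left out ...]
948895,  0.02350055, -0.14268613],
       [ 0.14187801, -0.03307059, -0.98933158]]), 't': array([-0.03091294,  0.55491094,  0.87615067])}
{'camera_matrix': array([[306.14967937,   0.        , 276.86780713],
       [  0.        , 306.14967937, 209.25227392],
       [  0.        ,   0.        ,   1.        ]]), 'k1': -0.03810233236777091, 'tool_from_camera': array([[ 8.75913598e-04, -3.08428659e-01,  9.51247074e-01,
        -1.41144809e-01],
       [ 9.99999331e-01,  9.89360315e-04, -6.00018599e-04,
         5.55976457e-04],
       [-7.56063172e-04,  9.51246962e-01,  3.08429319e-01,
        -7.85637599e-02],
       [ 0.00000000e+00,  0.00000000e+00,  0.00000000e+00,
         1.00000000e+00]])}
```

View pics/top0.png

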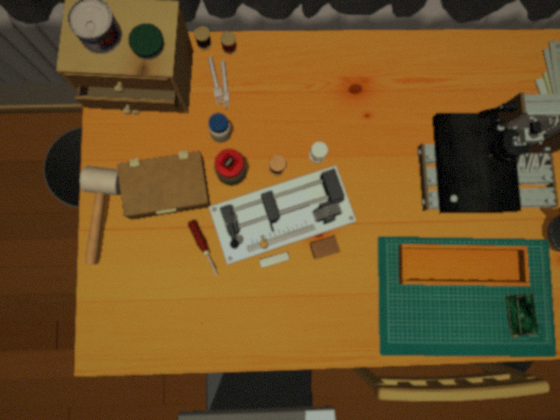

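View pics/scene0.png

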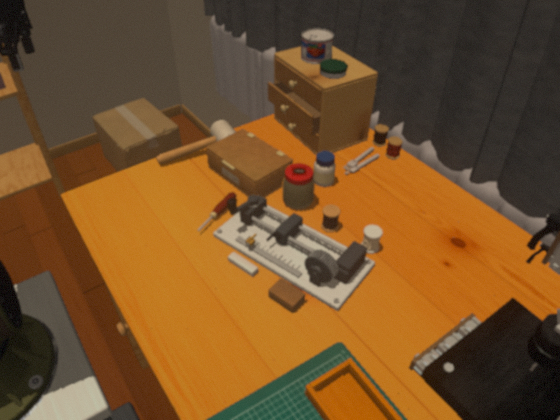

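```bash
cat > h.py <<'E'
import numpy as np,cv2
from plant import env,vision,order
def ray(c,u,v):
    K=c["camera_matrix"];k=c["k1"]
    d=np.array([(u-K[0,2])/K[0,0],(v-K[1,2])/K[1,1]]);s=d.copy()
    for _ in range(20): s=d/(1+k*(s@s))
    return np.array([s[0],s[1],1.])
def world(c,u,v,z):
    if "R" in c: R=c["R"].T;o=-R@c["t"]
    else: R=c["Rw"];o=c["ow"]
    r=R@ray(c,u,v); return o+r*(z-o[2])/r[2]
def proj(c,X):
    if "R" in c: p=c["R"]@X+c["t"]
    else: p=c["Rw"].T@(np.asarray(X)-c["ow"])
    s=p[:2]/p[2]; s=s*(1+c["k1"]*(s@s)); K=c["camera_matrix"]
    return np.array([K[0,0]*s[0]+K[0,2],K[1,1]*s[1]+K[1,2]])
def rot(e):
    from scipy.spatial.transform import Rotation as Ro
    return Ro.from_euler('xyz',e,degrees=True).as_matrix()
def wristcal(st):
    c=dict(vision.get_calibration("wrist"));T=c["tool_from_camera"];R=rot(st["eef_rot"])
    c["Rw"]=R@T[:3,:3];c["ow"]=R@T[:3,3]+st["tool_pos"];return c
def crop(p,x0,y0,x1,y1,f,name):
    cv2.imwrite(name,cv2.resize(p[y0:y1,x0:x1,::-1],None,fx=f,fy=f,interpolation=cv2.INTER_CUBIC))
def jig(frame,p):  # frame=(x,y,yaw)
    a=frame[2];c,s=np.cos(a),np.sin(a)
    return np.array([frame[0]+c*p[0]-s*p[1],frame[1]+s*p[0]+c*p[1],p[2]])
E
python3 - <<'E'
from h import *
p=np.load("pics/top0.npz")["p"]; crop(p,180,130,370,280,4,"pics/topc.png")
p=np.load("pics/scene0.npz")["p"]; crop(p,190,170,390,320,4,"pics/scenec.png")
E
```

```text
(no output)
```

View pics/topc.png

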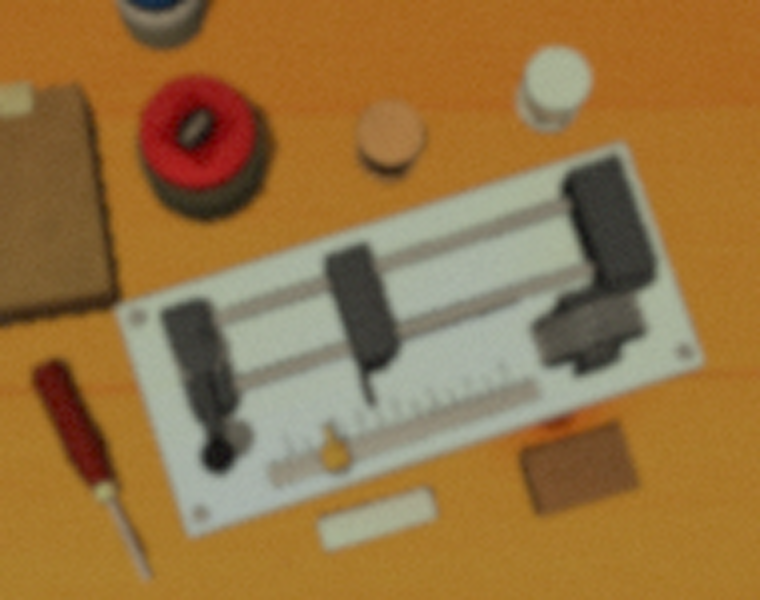

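View pics/scenec.png

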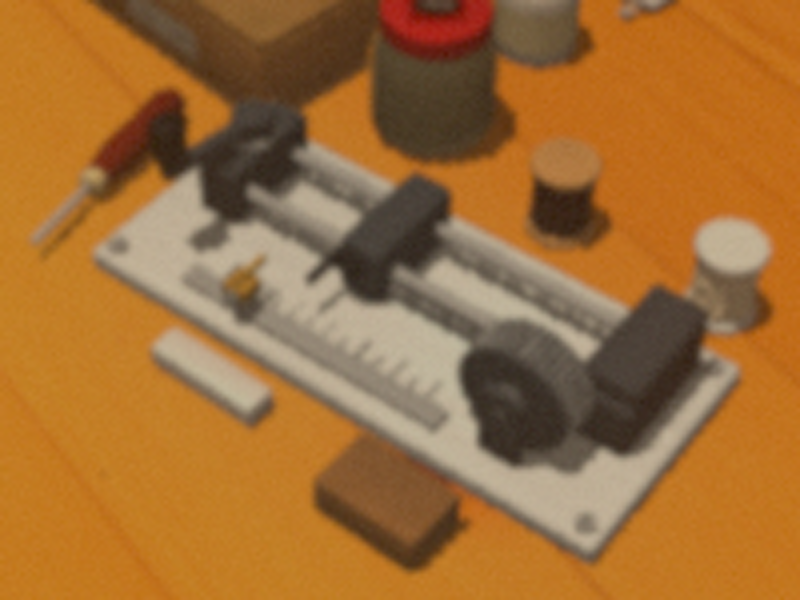

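```bash
cat > fit.py <<'E'
from h import *
from scipy.optimize import least_squares
c=vision.get_calibration("top")
cs=vision.get_calibration("scene")
ct=lambda a:((a[0]+.5)/4-.5+180,(a[1]+.5)/4-.5+130)
csn=lambda a:((a[0]+.5)/4-.5+190,(a[1]+.5)/4-.5+170)
T=[(117,306),(192,537),(704,363),(627,145)];J=[(65,145),(-65,145),(-65,-145),(65,-145)]
def fun(f): return np.concatenate([proj(c,jig(f,np.array([j[0]/1e3,j[1]/1e3,.012])))-ct(t) for j,t in zip(J,T)])
r=least_squares(fun,[.4,0,.2]); F=r.x; print(F,np.degrees(F[2]),r.fun.round(2))
def tojig(X): 
    a=F[2];d=X[:2]-F[:2];return 1e3*np.array([np.cos(a)*d[0]+np.sin(a)*d[1],-np.sin(a)*d[0]+np.cos(a)*d[1]])
if __name__=="__main__":
    for n,t,z in [("needle",(371,400),.035),("fin",(332,427),.036),("knob",(218,453),.094),("wheel",(590,325),.072)]:
        X=world(c,*ct(t),z);print(n,X.round(4),tojig(X).round(1))
    for n,t,z in [("needle",(313,275),.035),("fin",(262,259),.036)]:
        X=world(cs,*csn(t),z);print(n,X.round(4),tojig(X).round(1))
    for j in J: 
        p=proj(cs,jig(F,np.array([j[0]/1e3,j[1]/1e3,.012])));print(((p-[190,170]+.5)*4-.5).round(0))
    for n,j in [("wheel",(20-0,-85,72)),("pivot",(20,110,50))]: print(jig(F,np.array(j)/1e3))
E
python3 fit.py
```

```text
[ 0.55378509 -0.06645706  0.29469472] 16.884763830083248 [-0.6  -0.2  -0.73  0.59  1.27  0.75  0.1  -1.26]
needle [ 0.5177 -0.0427  0.035 ] [-27.7  33.2]
fin [ 0.5041 -0.0223  0.036 ] [-34.7  56.7]
knob [0.4879 0.0331 0.094 ] [-34.1 114.4]
wheel [ 0.5487 -0.1519  0.072 ] [-29.7 -80.3]
needle [ 0.5143 -0.0396  0.035 ] [-30.   37.2]
fin [ 0.5001 -0.0182  0.036 ] [-37.4  61.8]
[267. 112.]
[ 97. 250.]
[600. 554.]
[752. 368.]
[ 0.59761096 -0.14198382  0.072     ]
[0.54097365 0.04460989 0.05      ]
```

```bash
cat > plan.py <<'E'
from h import *
from scipy.spatial.transform import Rotation as Ro
def plan(target,Rt,st=None):
    st=st or env.get_state();R=rot(st["eef_rot"])
    rv=Ro.from_matrix(R.T@Rt).as_rotvec(degrees=True)/5
    sh=R.T@(np.asarray(target)-st["tool_pos"])/.02
    shT=Rt.T@(np.asarray(target)-st["tool_pos"])/.02
    return rv.round(3),sh.round(3),shT.round(3)
def down(yaw_y): # tool y direction in world angle (deg)
    a=np.radians(yaw_y);y=np.array([np.cos(a),np.sin(a),0]);x=np.array([0,0,-1.]);return np.stack([x,y,np.cross(x,y)],1)
E
python3 - <<'E'
from plan import *
from fit import F
st=env.get_state();R=rot(st["eef_rot"]);print(R.round(3))
for a in (np.degrees(F[2]),np.degrees(F[2])+180):
    print(down(a).round(3),plan(jig(F,np.array([-.03,-.03,.25])),down(a)))
print(jig(F,np.array([-.03,-.03,.25])))
E
```

```text
[ 0.55378509 -0.06645706  0.29469472] 16.884763830083248 [-0.6  -0.2  -0.73  0.59  1.27  0.75  0.1  -1.26]
[[-0.001 -0.452 -0.892]
 [-0.001 -0.892  0.452]
 [-1.     0.002 -0.   ]]
[[ 0.     0.957  0.29 ]
 [ 0.     0.29  -0.957]
 [-1.     0.     0.   ]] (array([-2.6748e+01,  2.0000e-02, -1.0000e-02]), array([ -0.943,  22.564, -26.161]), array([-0.981,  3.3  , 34.388]))
[[ 0.    -0.957 -0.29 ]
 [ 0.    -0.29   0.957]
 [-1.     0.     0.   ]] (array([ 9.252e+00, -8.000e-03, -1.600e-02]), array([ -0.943,  22.564, -26.161]), array([ -0.981,  -3.3  , -34.388]))
[ 0.53379179 -0.10387721  0.25      ]
```

Call:
carry_out([
  [[0,0,0],[-0.03,0.75,-0.87],0],
  [[0,0,0],[-0.03,0.75,-0.87],0],
  [[0,0,0],[-0.03,0.75,-0.87],0],
  [[0,0,0],[-0.03,0.75,-0.87],0],
  [[0,0,0],[-0.03,0.75,-0.87],0],
  [[0,0,0],[-0.03,0.75,-0.87],0],
  [[0,0,0],[-0.03,0.75,-0.87],0],
  [[0,0,0],[-0.03,0.75,-0.87],0],
  [[0,0,0],[-0.03,0.75,-0.87],0],
  [[0,0,0],[-0.03,0.75,-0.87],0],
  [[0,0,0],[-0.03,0.75,-0.87],0],
  [[0,0,0],[-0.03,0.75,-0.87],0],
  [[0,0,0],[-0.03,0.75,-0.87],0],
  [[0,0,0],[-0.03,0.75,-0.87],0],
  [[0,0,0],[-0.03,0.75,-0.87],0],
  [[0,0,0],[-0.03,0.75,-0.87],0],
  [[0,0,0],[-0.03,0.75,-0.87],0],
  [[0,0,0],[-0.03,0.75,-0.87],0],
  [[0,0,0],[-0.03,0.75,-0.87],0],
  [[0,0,0],[-0.03,0.75,-0.87],0],
], newtons=30)

```text
time: 1.77
tool_pos: [0.4461, 0.1093, 0.243]
eef_rot: [38.6, 90.0, -168.3]
contact_force: [0.2, -0.1, 0.1]
width: 0.0002
```

Call:
carry_out([
  [[0,0,0],[-0.03,0.75,-0.87],0],
  [[0,0,0],[-0.03,0.75,-0.87],0],
  [[0,0,0],[-0.03,0.75,-0.87],0],
  [[0,0,0],[-0.03,0.75,-0.87],0],
  [[0,0,0],[-0.03,0.75,-0.87],0],
  [[0,0,0],[-0.03,0.75,-0.87],0],
  [[0,0,0],[-0.03,0.75,-0.87],0],
  [[0,0,0],[-0.03,0.75,-0.87],0],
  [[0,0,0],[-0.03,0.75,-0.87],0],
  [[0,0,0],[-0.03,0.75,-0.87],0],
  [[1,0,0],[0,0,0],0],
  [[1,0,0],[0,0,0],0],
  [[1,0,0],[0,0,0],0],
  [[1,0,0],[0,0,0],0],
  [[1,0,0],[0,0,0],0],
  [[1,0,0],[0,0,0],0],
  [[1,0,0],[0,0,0],0],
  [[1,0,0],[0,0,0],0],
  [[1,0,0],[0,0,0],0],
  [[0.25,0,0],[0,0,0],0],
])

```text
time: 3.43
tool_pos: [0.5333, -0.102, 0.2488]
eef_rot: [71.9, 89.9, 178.6]
contact_force: [-0.1, -0.1, 0.6]
width: 0.0001
```

```bash
cat > wshot.py <<'E'
import sys
from h import *
n=sys.argv[1]
st=env.get_state();p,d=vision.read_camera("wrist")
c=wristcal(st);np.save(f"pics/{n}.npy",dict(st=st,p=p,d=d,c=c),allow_pickle=True)
cv2.imwrite(f"pics/{n}.png",p[:,:,::-1])
print(st["time"],st["tool_pos"],st["eef_rot"],st["contact_force"],st["joints"].round(1),st["width"])
E
python3 wshot.py w1
```

```text
3.4333 [ 0.53325681 -0.10198759  0.24882013] [ 71.92497797  89.94779708 178.61010471] [-0.09237482 -0.07450286  0.62780795] [ 10.4  -6.2  -1.6  -0.  -94.6   6.3] 0.000121595966622165
```

View pics/w1.png

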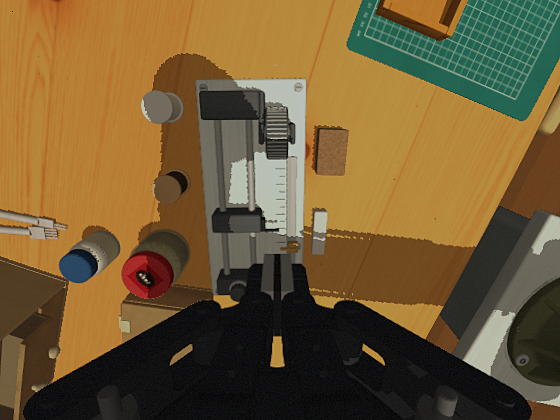

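```bash
python3 - <<'E'
from h import *
o=np.load("pics/w1.npy",allow_pickle=True).item()
crop(o["p"],190,70,340,190,5,"pics/w1a.png");crop(o["p"],190,180,340,305,5,"pics/w1b.png")
E
```

```text
(no output)
```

View pics/w1a.png

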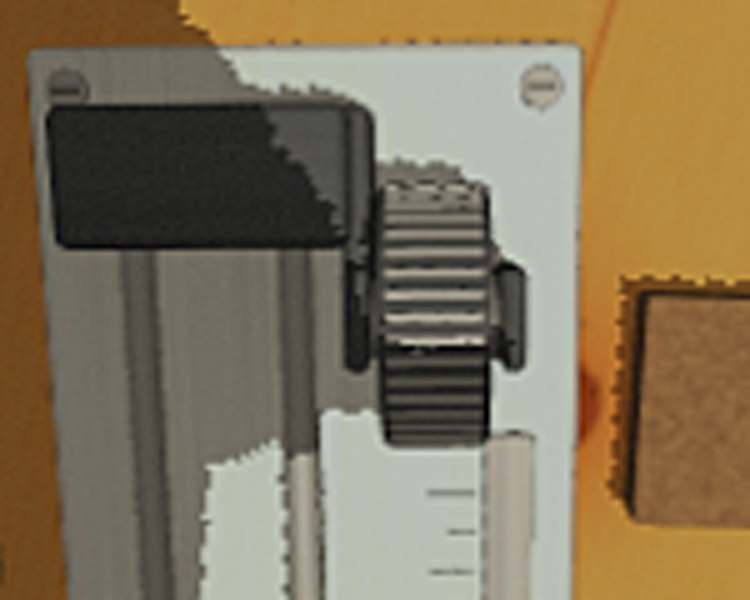

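View pics/w1b.png

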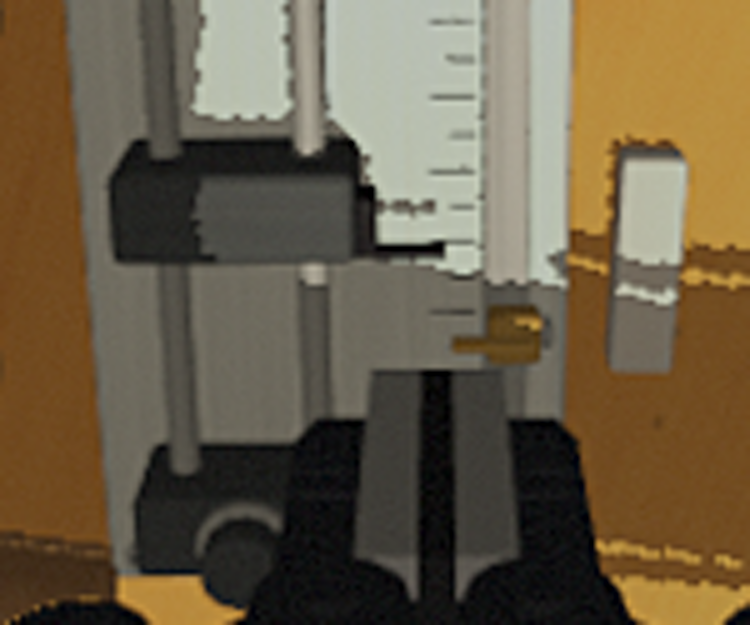

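```bash
cat > m1.py <<'E'
from h import *
o=np.load("pics/w1.npy",allow_pickle=True).item();c=o["c"];d=o["d"]
a=lambda u,v:((u+.5)/5-.5+190,(v+.5)/5-.5+70)
b=lambda u,v:((u+.5)/5-.5+190,(v+.5)/5-.5+180)
C1=world(c,*a(29,47),.012);C2=world(c,*a(582,47),.012)
print("corner",C1,C2,np.linalg.norm(C1-C2))
# left/right edge low points
L=world(c,*b(118,577),.012);Rr=world(c,*b(563,420),.012)
print("L",L,np.linalg.norm(L-C1))
yaw=np.arctan2((C1-C2)[1],(C1-C2)[0]);
e=C1-L;e2=C2-Rr;print("yaws",np.degrees([yaw,np.arctan2(e[0],-e[1]),np.arctan2(e2[0],-e2[1])]))
yaw=np.mean([np.arctan2((C1-C2)[1],(C1-C2)[0]),np.arctan2(e[0],-e[1]),np.arctan2(e2[0],-e2[1])])
ux=np.array([np.cos(yaw),np.sin(yaw)]);uy=np.array([-ux[1],ux[0]])
m=((C1+C2)/2)[:2]+.145*uy;G=(m[0],m[1],yaw);print("frame",G,np.degrees(yaw))
tj=lambda X:(1e3*np.array([(X[:2]-m)@ux,(X[:2]-m)@uy])).round(1)
for n,p,z in [("needle",b(440,249),.035),("needleroot",b(380,250),.035),("fin",b(455,346),.0365),("knob",b(240,560),.094),("cheekR0",a(508,262),.055),("cheekR1",a(508,370),.055),
  ("wheelL",a(383,300),.072),("wheelR",a(490,300),.072)]:
    X=world(c,*p,z);u,v=np.round(p).astype(int);print(n,X.round(4),tj(X),"depthz",(c["ow"]+c["Rw"]@(ray(c,*p)*d[v,u]))[2].round(4))
# depth based wheel profile
for v in range(100,162,4):
    X=c["ow"]+c["Rw"]@(ray(c,277,v)*d[v,277]);print(v,tj(X),X[2].round(4))
E
python3 m1.py
```

```text
corner [ 0.65497384 -0.18422393  0.012     ] [ 0.53311929 -0.22049799  0.012     ] 0.1271390467006163
L [0.57016624 0.08993821 0.012     ] 0.28697944881308596
yaws [16.57738799 17.18860179 17.09663441]
frame (np.float64(0.5517635057618171), np.float64(-0.06366292984998956), np.float64(0.2959067527397747)) 16.9542080614103
needle [ 0.5136 -0.0425  0.035 ] [-30.3  31.4] depthz 0.0348
needleroot [ 0.5278 -0.0379  0.035 ] [-15.4  31.6] depthz 0.0354
fin [ 0.5025 -0.0188  0.0365] [-34.1  57.3] depthz 0.0357
knob [0.5418 0.0195 0.094 ] [14.7 82.5] depthz 0.0602
cheekR0 [ 0.5373 -0.1708  0.055 ] [-45.1 -98.3] depthz 0.0239
cheekR1 [ 0.5306 -0.1494  0.055 ] [-45.3 -75.8] depthz 0.0099
wheelL [ 0.5602 -0.1569  0.072 ] [-19.1 -91.6] depthz 0.0695
wheelR [ 0.5395 -0.1631  0.072 ] [-40.7 -91.5] depthz 0.0493
100 [ -30.2 -121.7] 0.0112
104 [ -30.2 -117.3] 0.0105
108 [ -30.1 -112.5] 0.0534
112 [ -30.1 -108.5] 0.0598
116 [ -30.1 -104.6] 0.0633
120 [ -30.1 -100.8] 0.0675
124 [-30.1 -96.9] 0.0685
128 [-30.  -92.9] 0.0687
132 [-30.  -89.1] 0.071
136 [-30.  -85.1] 0.0704
140 [-30.  -81.1] 0.0701
144 [-30.  -76.9] 0.0686
148 [-30.  -72.6] 0.0671
152 [-29.9 -68. ] 0.0635
156 [-29.9 -63.1] 0.0587
160 [-29.9 -51.2] 0.0104
```

```bash
cat > g.py <<'E'
from plan import *
G=(0.55176,-0.06366,0.29591)
Rt=down(np.degrees(G[2])+180)
def J(x,y,z): return jig(G,np.array([x,y,z])/1e3)
def go(x,y,z):
    print("rot,shift(now axes),shift(target axes)",*plan(J(x,y,z),Rt))
def where():
    st=env.get_state();m=st["tool_pos"];a=G[2];d=m[:2]-np.array(G[:2])
    print(st["time"],"jig",(1e3*np.array([np.cos(a)*d[0]+np.sin(a)*d[1],-np.sin(a)*d[0]+np.cos(a)*d[1],m[2]])).round(2),"F",st["contact_force"].round(2))
E
python3 -c "
from g import *
where();go(-30,-97,80)"
```

```text
3.4833 jig [-28.85 -31.28 248.91] F [ 0.34  0.54 -0.75]
rot,shift(now axes),shift(target axes) [-0.029  0.002 -0.008] [ 8.445  0.043 -3.288] [ 8.445  0.058 -3.286]
```

Call:
carry_out([
  [[0,0,0],[0.84,0.005,-0.33],0],
  [[0,0,0],[0.84,0.005,-0.33],0],
  [[0,0,0],[0.84,0.005,-0.33],0],
  [[0,0,0],[0.84,0.005,-0.33],0],
  [[0,0,0],[0.84,0.005,-0.33],0],
  [[0,0,0],[0.84,0.005,-0.33],0],
  [[0,0,0],[0.84,0.005,-0.33],0],
  [[0,0,0],[0.84,0.005,-0.33],0],
  [[0,0,0],[0.84,0.005,-0.33],0],
  [[0,0,0],[0.84,0.005,-0.33],0],
  [[0,0,0],[0,0,0],0],
  [[0,0,0],[0,0,0],0],
])

```text
time: 4.48
tool_pos: [0.5509, -0.1657, 0.0805]
eef_rot: [79.9, 89.9, -173.1]
contact_force: [-0.2, -0.1, 0.8]
width: -0.0003
```

Call:
carry_out([
  [[0,0,0],[0.1,0,0],0],
  [[0,0,0],[0.1,0,0],0],
  [[0,0,0],[0.1,0,0],0],
  [[0,0,0],[0,0,0],0],
  [[0,0,0],[0,0,0],0],
])

```text
time: 4.9
tool_pos: [0.5518, -0.1653, 0.0757]
eef_rot: [-118.5, 90.0, -11.6]
contact_force: [-0.1, 0.2, -1.0]
width: 0.0002
```

```bash
python3 -c "
from g import *
where();go(-30,-97,74)"
```

```text
4.9 jig [-29.63 -97.23  75.7 ] F [-0.12  0.21 -0.98]
rot,shift(now axes),shift(target axes) [-0.008 -0.003  0.005] [0.085 0.018 0.012] [0.085 0.018 0.012]
```

Call:
carry_out([
  [[0,0,0],[0.05,0,0],0],
  [[0,0,0],[0.05,0,0],0],
  [[0,0,0],[0,0,0],0],
  [[0,0,0],[0,0,0],0],
])

```text
time: 5.23
tool_pos: [0.5516, -0.1655, 0.0733]
eef_rot: [116.4, 90.0, -136.7]
contact_force: [0.5, 0.5, 0.7]
width: -0.0002
```

Call:
carry_out([
  [[0,0,0],[0.05,0,0],0],
  [[0,0,0],[0,0,0],0],
  [[0,0,0],[0,0,0],0],
])

```text
time: 5.48
tool_pos: [0.5516, -0.1655, 0.0722]
eef_rot: [97.3, 90.0, -155.8]
contact_force: [-0.0, -0.2, -0.4]
width: -0.0002
```

Call:
carry_out([
  [[0,0,0],[0.05,0,0.1],0],
  [[0,0,0],[0,0,0],0],
  [[0,0,0],[0,0,0],0],
])

```text
time: 5.73
tool_pos: [0.5513, -0.1638, 0.072]
eef_rot: [-149.9, 89.9, -43.0]
contact_force: [-1.1, -1.1, 3.4]
width: 0.0002
```

Call:
carry_out([
  [[0,0,0],[0.025,0,0],0],
  [[0,0,0],[0,0,0],0],
  [[0,0,0],[0,0,0],0],
])

```text
time: 5.98
tool_pos: [0.5513, -0.1639, 0.0719]
eef_rot: [-146.3, 89.9, -39.4]
contact_force: [-3.0, -1.1, 5.2]
width: 0.0003
```

Call:
carry_out([
  [[0,0,0],[0.02,0,0.1],0],
  [[0,0,0],[0,0,0.1],0],
  [[0,0,0],[0,0,0.1],0],
  [[0,0,0],[0,0,0.1],0],
  [[0,0,0],[0,0,0.1],0],
  [[0,0,0],[0,0,0.1],0],
])

```text
time: 6.48
tool_pos: [0.5479, -0.1527, 0.072]
eef_rot: [-156.6, 89.9, -49.7]
contact_force: [-2.0, -2.0, 7.4]
width: -0.0
```

```bash
python3 -c "
from g import *
where()"; python3 wshot.py w2; python3 -c "
from h import *
o=np.load('pics/w2.npy',allow_pickle=True).item()
c=o['c'];
G=(0.55176,-0.06366,0.29591)
for j in [(-32,31.4,35),(-34,57.3,36),(-30,-86,72)]: print(proj(c,jig(G,np.array(j)/1e3)))"
```

```text
6.4833 jig [-29.67 -84.08  72.01] F [-2.03 -1.96  7.4 ]
6.4833 [ 0.54789368 -0.15273901  0.07201158] [-156.55955316   89.88226437  -49.67057812] [-2.03376788 -1.96039219  7.40479712] [  4.7  -0.2 -14.4   0.1 -75.7  12.2] -4.908621208625301e-05
[279.10327247 380.83613361]
[281.58675661 406.84449064]
[276.0964743  266.87278681]
```

View pics/w2.png

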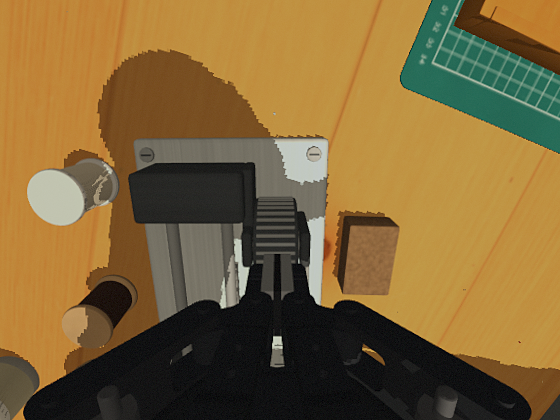

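Call:
carry_out([
  [[0,0,0],[0,0,0.1],0],
  [[0,0,0],[0,0,0.1],0],
  [[0,0,0],[0,0,0.1],0],
  [[0,0,0],[0,0,0.1],0],
  [[0,0,0],[0,0,0],0],
])

```text
time: 6.95
tool_pos: [0.5454, -0.1446, 0.0717]
eef_rot: [-149.3, 89.9, -42.4]
contact_force: [-3.2, 0.1, 6.6]
width: 0.0001
```

```bash
python3 -c "
from g import *
where()
for n,b in (('top',(200,140,340,280)),('scene',(190,170,390,320))):
    p,d=vision.read_camera(n); np.savez(f'pics/{n}1.npz',p=p,d=d); crop(p,*b,4,f'pics/{n}1.png')
"
```

```text
6.95 jig [-29.68 -75.59  71.68] F [-3.2   0.07  6.59]
```

View pics/scene1.png

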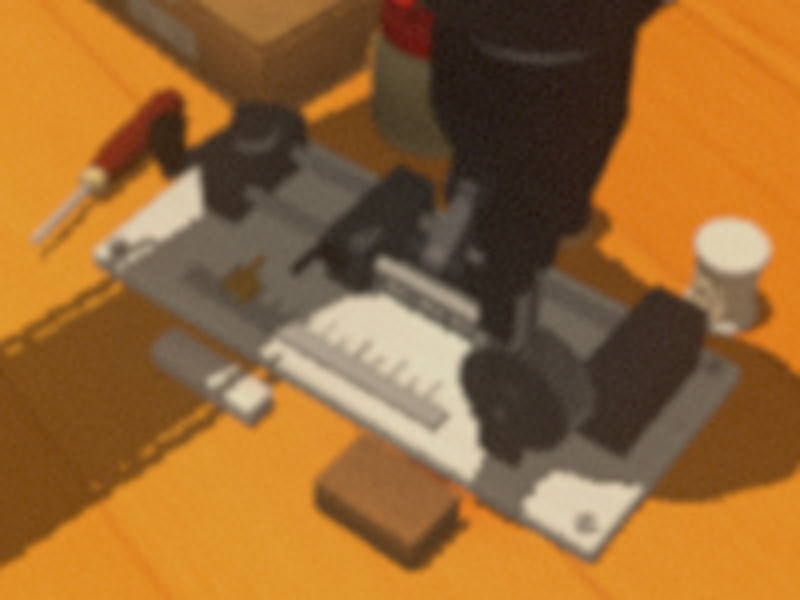

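View pics/top1.png

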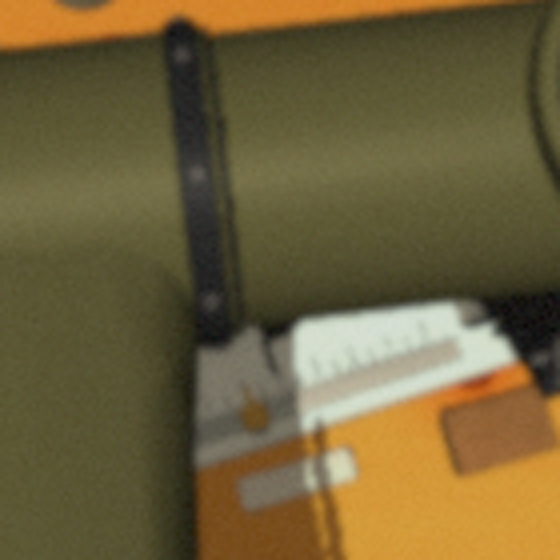

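Call:
carry_out([
  [[0,0,0],[-0.3,0,0],0],
  [[0,0,0],[-0.1,0,-0.1],0],
  [[0,0,0],[0,0,-0.5],0],
  [[0,0,0],[0,0,-0.4],0],
  [[0,0,0],[0.2,0,0],0],
  [[0,0,0],[0.1,0,0],0],
  [[0,0,0],[0.1,0,0],0],
  [[0,0,0],[0,0,0],0],
  [[0,0,0],[0,0,0.1],0],
  [[0,0,0],[0,0,0.1],0],
  [[0,0,0],[0,0,0.1],0],
  [[0,0,0],[0,0,0.1],0],
  [[0,0,0],[0,0,0.1],0],
  [[0,0,0],[0,0,0.1],0],
  [[0,0,0],[0,0,0.1],0],
  [[0,0,0],[0,0,0.1],0],
  [[0,0,0],[0,0,0.1],0],
  [[0,0,0],[0,0,0.1],0],
  [[0,0,0],[0,0,0],0],
  [[0,0,0],[0,0,0],0],
])

```text
time: 8.72
tool_pos: [0.5452, -0.145, 0.0717]
eef_rot: [174.5, 89.9, -78.6]
contact_force: [-3.1, -0.0, 8.4]
width: -0.0001
```

```bash
cat > sc.py <<'E'
import sys
from g import *
where()
p,d=vision.read_camera('scene'); crop(p,230,210,300,260,11,f'pics/sc{sys.argv[1]}.png')
E
python3 sc.py 2;python3 -c "
from h import *
p=np.load('pics/scene1.npz')['p'];crop(p,230,210,300,260,11,'pics/sc1.png')"
```

```text
8.7167 jig [-30.   -75.87  71.69] F [-3.07 -0.    8.43]
```

View pics/sc1.png

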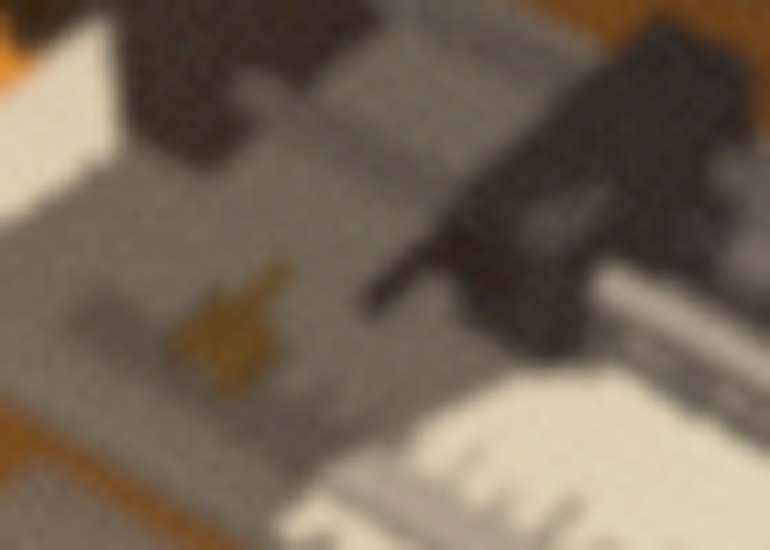

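View pics/sc2.png

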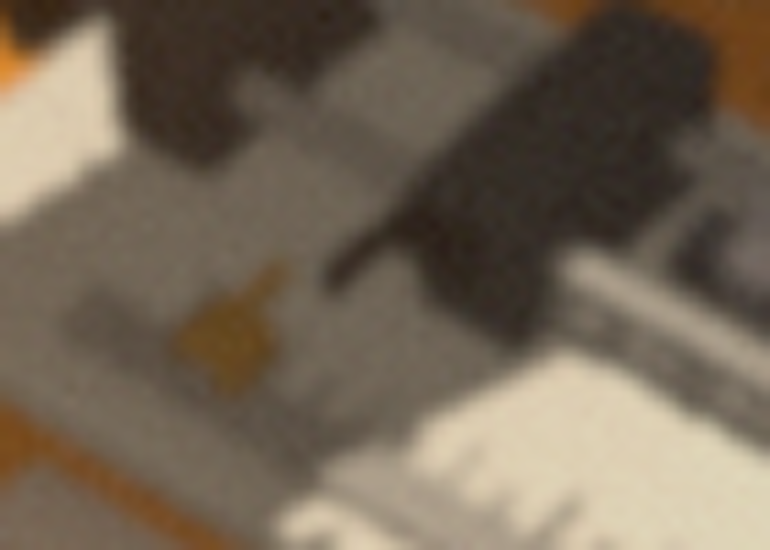

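```bash
cat > sm.py <<'E'
from g import *
c=vision.get_calibration("scene")
def tj(u,v,z):
    X=world(c,(u+.5)/11-.5+230,(v+.5)/11-.5+210,z);a=G[2];d=X[:2]-np.array(G[:2]);return (1e3*np.array([np.cos(a)*d[0]+np.sin(a)*d[1],-np.sin(a)*d[0]+np.cos(a)*d[1]])).round(2)
E
python3 -c "
from sm import *
print(tj(372,307,.035),tj(333,285,.035),'fin',tj(283,265,.0365))"
```

```text
[-32.11  42.04] [-32.18  50.52] fin [-34.87  59.28]
```

Call:
carry_out([
  [[0,0,0],[-0.3,0,0],0],
  [[0,0,0],[-0.1,0,-0.1],0],
  [[0,0,0],[0,0,-0.5],0],
  [[0,0,0],[0,0,-0.4],0],
  [[0,0,0],[0.2,0,0],0],
  [[0,0,0],[0.1,0,0],0],
  [[0,0,0],[0.1,0,0],0],
  [[0,0,0],[0,0,0],0],
  [[0,0,0],[0,0,0.1],0],
  [[0,0,0],[0,0,0.1],0],
  [[0,0,0],[0,0,0.1],0],
  [[0,0,0],[0,0,0.1],0],
  [[0,0,0],[0,0,0.1],0],
  [[0,0,0],[0,0,0.1],0],
  [[0,0,0],[0,0,0.1],0],
  [[0,0,0],[0,0,0.1],0],
  [[0,0,0],[0,0,0.05],0],
  [[0,0,0],[0,0,0],0],
  [[0,0,0],[0,0,0],0],
])

```text
time: 10.35
tool_pos: [0.5461, -0.1481, 0.0719]
eef_rot: [177.4, 89.9, -75.7]
contact_force: [-4.2, -1.4, 8.2]
width: -0.0004
```

```bash
python3 sc.py 3
```

```text
10.35 jig [-30.01 -79.15  71.92] F [-4.16 -1.44  8.18]
```

View pics/sc3.png

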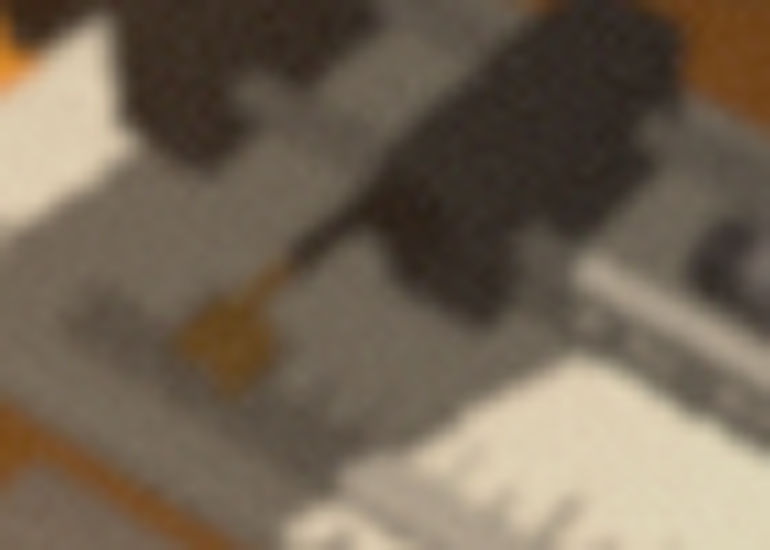

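Call:
carry_out([
  [[0,0,0],[-0.5,0,0],0],
  [[0,0,0],[-1,0,0],0],
  [[0,0,0],[-1,0,0],0],
  [[0,0,0],[-1,0,0],0],
  [[0,0,0],[-1,0,0],0],
  [[0,0,0],[-1,0,0],0],
  [[0,0,0],[0,0,0],0],
  [[0,0,0],[0,0,0],0],
])

```text
time: 11.07
tool_pos: [0.5467, -0.1471, 0.1816]
eef_rot: [-98.2, 89.9, 8.7]
contact_force: [1.1, -0.3, 0.4]
width: 0.0003
```

```bash
python3 wshot.py w3; python3 -c "
from h import *
o=np.load('pics/w3.npy',allow_pickle=True).item();c=o['c']
G=(0.55176,-0.06366,0.29591)
print([proj(c,jig(G,np.array(j)/1e3)) for j in [(-32,57.3,35),(-30,-86,72)]])"
```

```text
11.0667 [ 0.54666858 -0.14713518  0.18163019] [-98.19618371  89.86960005   8.69572651] [ 1.05648401 -0.33227368  0.44680383] [  5.2  -3.   -5.5  -0.  -87.3  11.7] 0.00026483894216650344
[array([279.12303407, 312.70680348]), array([277.29725177, 198.12350567])]
```

View pics/w3.png

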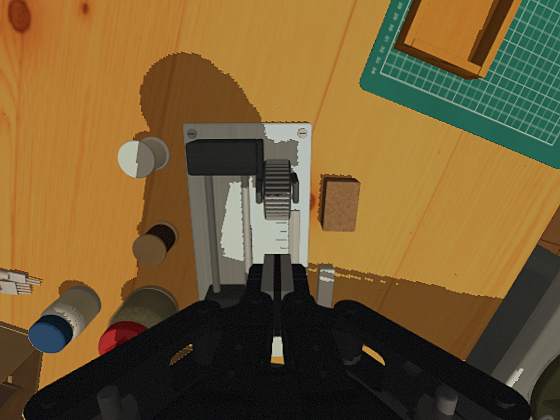

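Call:
carry_out([
  [[0,0,0],[-0.7,0,0.9],0],
  [[0,0,0],[-0.7,0,0.9],0],
  [[0,0,0],[-0.7,0,0.9],0],
  [[0,0,0],[-0.7,0,0.9],0],
  [[0,0,0],[-0.7,0,0.9],0],
  [[0,0,0],[0,0,0],0],
  [[0,0,0],[0,0,0],0],
  [[0,0,0],[0,0,0],0],
])

```text
time: 11.78
tool_pos: [0.5197, -0.0612, 0.2488]
eef_rot: [74.1, 89.9, -179.0]
contact_force: [-0.1, -0.2, -1.3]
width: 0.0001
```

```bash
python3 wshot.py w4; python3 -c "
from h import *
o=np.load('pics/w4.npy',allow_pickle=True).item();c=o['c']
G=(0.55176,-0.06366,0.29591)
print([proj(c,jig(G,np.array(j)/1e3)) for j in [(-32,57.3,35),(-30,-86,72)]])
crop(o['p'],210,150,330,250,6,'pics/w4a.png')
p,d=vision.read_camera('scene'); crop(p,240,215,285,250,16,'pics/sc4.png')
"
```

```text
11.7833 [ 0.51966113 -0.06120486  0.24877067] [  74.09844779   89.86410586 -178.9940425 ] [-0.14389718 -0.15015225 -1.30267921] [ 15.3  -9.1  -4.3  -0.  -95.    1.6] 0.00012007076099198154
[array([277.61546357, 216.4131294 ]), array([275.81587488,  90.17665567])]
```

View pics/w4a.png

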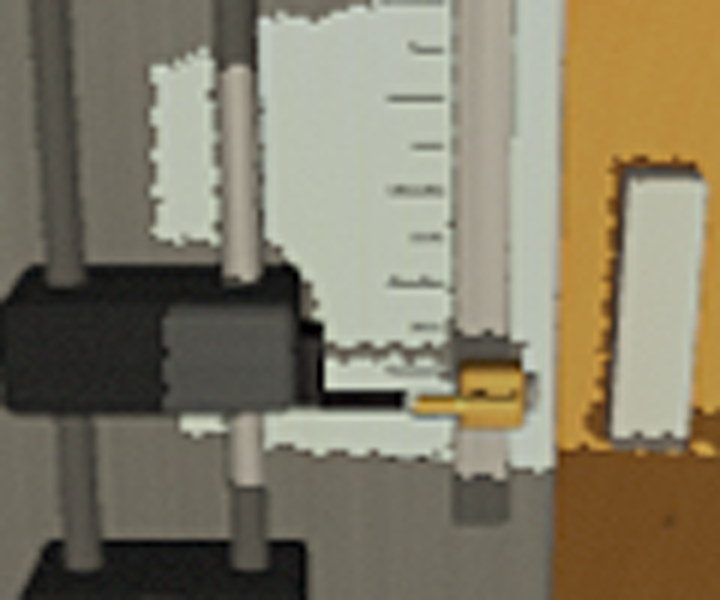

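View pics/w4.png

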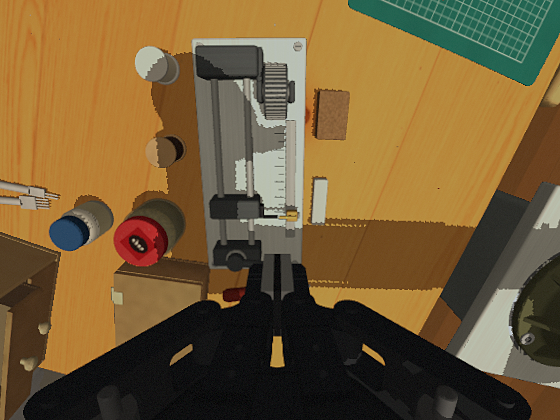

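View pics/sc4.png

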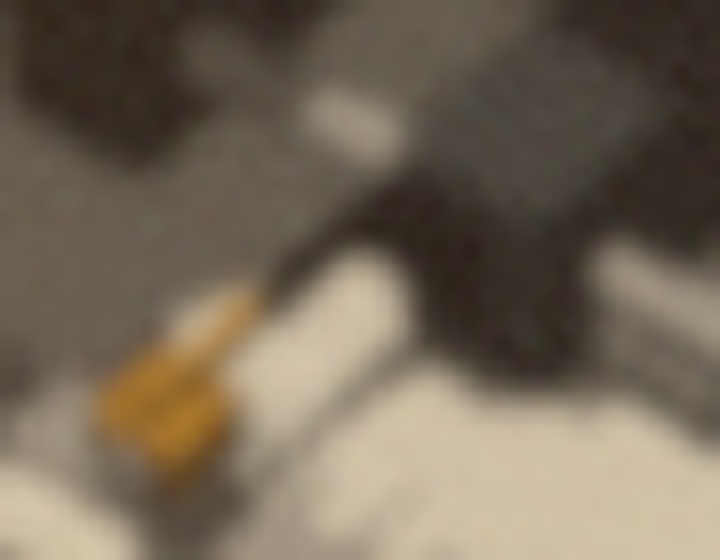

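```bash
python3 -c "
from g import *
o=np.load('pics/w4.npy',allow_pickle=True).item()
crop(o['p'],190,220,310,310,6,'pics/w4b.png')
p=o['p'][200:240,260:300].astype(int)
where()"
```

```text
11.8833 jig [-30.12  11.24 248.74] F [ 0.18 -0.17 -0.2 ]
```

View pics/w4b.png

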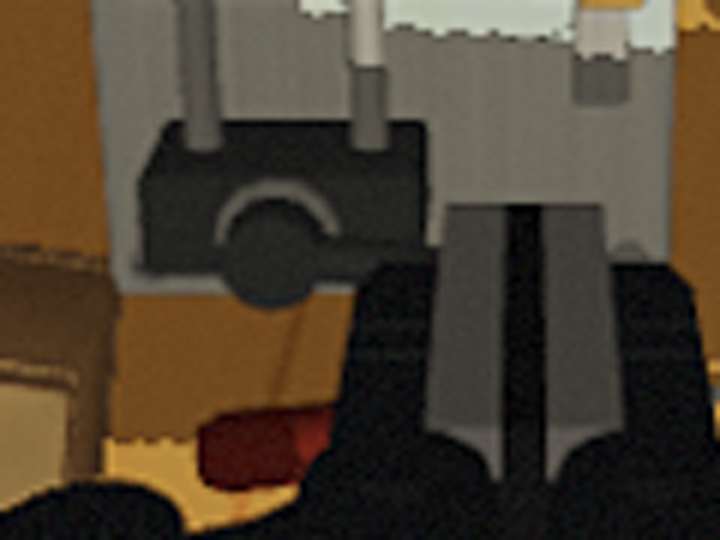

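Call:
carry_out([
  [[0,0,0],[0.8,0.025,0.35],0],
  [[0,0,0],[0.8,0.025,0.35],0],
  [[0,0,0],[0.8,0.025,0.35],0],
  [[0,0,0],[0.8,0.025,0.35],0],
  [[0,0,0],[0.8,0.025,0.35],0],
  [[0,0,0],[0.8,0.025,0.35],0],
  [[0,0,0],[0.8,0.025,0.35],0],
  [[0,0,0],[0.8,0.025,0.35],0],
  [[0,0,0],[0.8,0.025,0.35],0],
  [[0,0,0],[0.8,0.025,0.35],0],
  [[0,0,0],[0.5,0,0],0],
  [[0,0,0],[0,0,0],0],
  [[0,0,0],[0,0,0],0],
])

```text
time: 12.97
tool_pos: [0.4947, 0.0036, 0.08]
eef_rot: [115.6, 89.9, -137.5]
contact_force: [0.9, 0.5, 0.1]
width: 0.0001
```

```bash
python3 -c "
from g import *
where();go(-35,84,76)
p,d=vision.read_camera('scene'); crop(p,215,180,295,240,10,'pics/sc5.png')
"
```

```text
12.9667 jig [-34.96  80.93  80.04] F [0.86 0.45 0.07]
rot,shift(now axes),shift(target axes) [-0.018 -0.008 -0.017] [0.202 0.002 0.154] [0.202 0.002 0.154]
```

View pics/sc5.png

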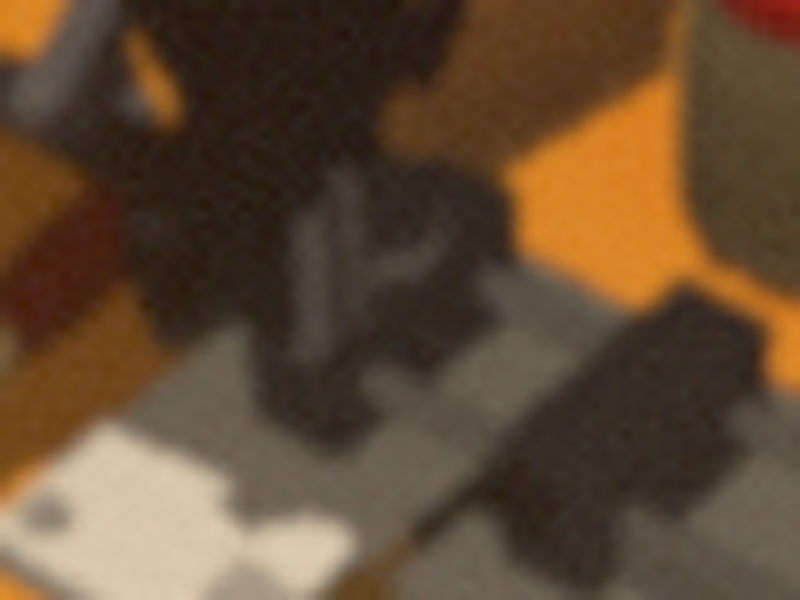

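Call:
carry_out([
  [[0,0,0],[0.2,0,0],0],
  [[0,0,0],[0,0,0.1],0],
  [[0,0,0],[0,0,0.1],0],
  [[0,0,0],[0,0,0.1],0],
  [[0,0,0],[0,0,0.1],0],
  [[0,0,0],[0,0,0],0],
])

```text
time: 13.52
tool_pos: [0.4926, 0.0124, 0.0767]
eef_rot: [-97.8, 90.0, 9.2]
contact_force: [0.2, -0.3, -0.1]
width: -0.0001
```

Call:
carry_out([
  [[0,0,0],[0,0,0.1],0],
  [[0,0,0],[0,0,0.1],0],
  [[0,0,0],[0,0,0],0],
])

```text
time: 13.77
tool_pos: [0.4913, 0.016, 0.0765]
eef_rot: [166.6, 90.0, -86.5]
contact_force: [-0.8, 0.4, -0.2]
width: -0.0001
```

Call:
carry_out([
  [[0,0,0],[0,0,0.1],0],
  [[0,0,0],[0,0,0.1],0],
  [[0,0,0],[0,0,0],0],
])

```text
time: 14.02
tool_pos: [0.4901, 0.0198, 0.0764]
eef_rot: [137.8, 90.0, -115.3]
contact_force: [0.4, -0.3, -0.2]
width: -0.0003
```

```bash
python3 wshot.py w6; python3 -c "
from g import *
where()
p,d=vision.read_camera('scene'); crop(p,215,170,295,230,10,'pics/sc6.png')
o=np.load('pics/w6.npy',allow_pickle=True).item()
print(proj(o['c'],J(-34,114,94)))
"
```

```text
14.0167 [0.49011072 0.01981617 0.07643865] [ 137.75524573   89.98797747 -115.34657615] [ 0.3771009  -0.29122746 -0.238102  ] [ 25.9 -12.8 -25.4   0.  -77.4  -9. ] -0.0002550927208682685
14.0667 jig [-34.59  97.79  76.4 ] F [-0.02  0.54  0.32]
[274.06353382 317.94896463]
```

View pics/sc6.png

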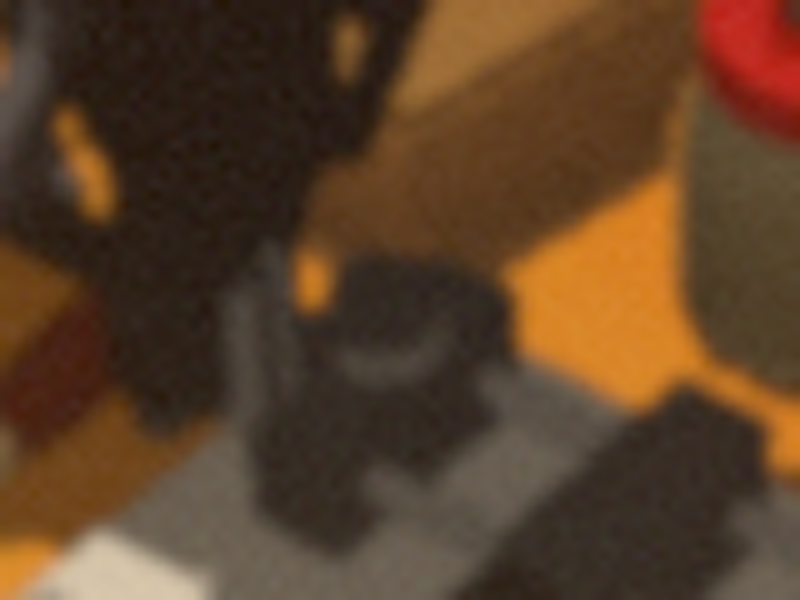

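View pics/w6.png

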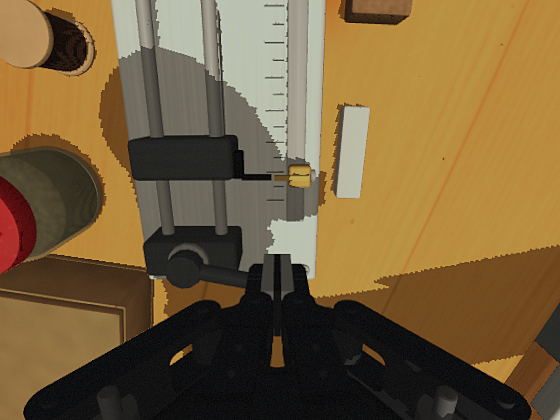

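Call:
carry_out([
  [[0,0,0],[0,0.15,0.1],0],
  [[1,0,0],[0,0,0],0],
  [[1,0,0],[0,0,0],0],
  [[0,0,0],[0,0.077,0.244],0],
  [[1,0,0],[0,0,0],0],
  [[0,0,0],[0,0.077,0.244],0],
  [[1,0,0],[0,0,0],0],
  [[0,0,0],[0,0.077,0.244],0],
  [[1,0,0],[0,0,0],0],
  [[0,0,0],[0,0.077,0.244],0],
  [[1,0,0],[0,0,0],0],
  [[0,0,0],[0,0.077,0.244],0],
  [[1,0,0],[0,0,0],0],
  [[0,0,0],[0,0.077,0.244],0],
  [[1,0,0],[0,0,0],0],
])

```text
time: 15.37
tool_pos: [0.4804, 0.0515, 0.0764]
eef_rot: [56.2, 90.0, 123.5]
contact_force: [0.5, 0.4, 0.0]
width: -0.0
```

```bash
python3 wshot.py w7; python3 -c "
from g import *
where()"
```

```text
15.3667 [0.48036739 0.05148879 0.076371  ] [ 56.19682064  89.99294723 123.50323474] [0.54642902 0.38654551 0.01941788] [ 30.1 -14.1 -26.5  -0.  -77.6 -52.8] -4.826153284450201e-05
15.4167 jig [-34.76 130.85  76.34] F [-0.69 -0.39 -0.26]
```

View pics/w7.png

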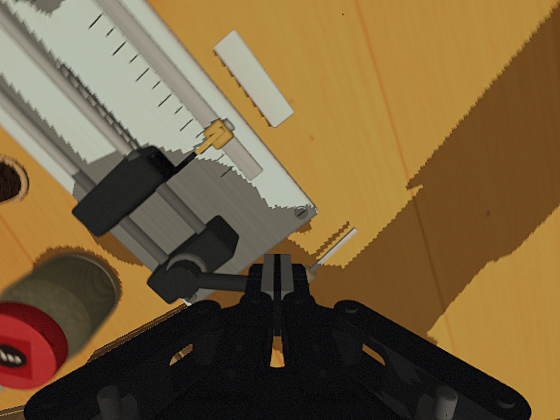

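```bash
python3 -c "
from g import *
o=np.load('pics/top0.npz');d=o['d'];c=vision.get_calibration('top');a=G[2]
for u,v in [(160,185),(195,190),(205,200),(200,160),(230,165),(195,230),(100,180)]:
    X=c['R'].T@(ray(c,u,v)*d[v,u]-c['t']);q=X[:2]-np.array(G[:2]);print(u,v,X.round(3),(1e3*np.array([np.cos(a)*q[0]+np.sin(a)*q[1],-np.sin(a)*q[0]+np.cos(a)*q[1]])).round(0))
"
```

```text
160 185 [0.61  0.182 0.065] [128. 218.]
195 190 [0.599 0.112 0.062] [ 96. 154.]
205 200 [0.578 0.092 0.06 ] [ 71. 141.]
200 160 [0.661 0.102 0.063] [152. 126.]
230 165 [0.644 0.039 0.083] [118.  72.]
195 230 [0.522 0.118 0.023] [ 25. 182.]
100 180 [0.625 0.305 0.055] [178. 331.]
```

Everything nearby is below 83 mm and clear of the path, so I'll continue the arc.

Call:
carry_out([
  [[0,0,0],[0,0.077,0.244],0],
  [[1,0,0],[0,0,0],0],
  [[0,0,0],[0,0.077,0.244],0],
  [[1,0,0],[0,0,0],0],
  [[0,0,0],[0,0.077,0.244],0],
  [[1,0,0],[0,0,0],0],
  [[0,0,0],[0,0.077,0.244],0],
  [[1,0,0],[0,0,0],0],
  [[0,0,0],[0,0.077,0.244],0],
  [[1,0,0],[0,0,0],0],
  [[0,0,0],[0,0.077,0.244],0],
  [[1,0,0],[0,0,0],0],
  [[0,0,0],[0,0.077,0.244],0],
  [[1,0,0],[0,0,0],0],
  [[0,0,0],[0,0,0],0],
])

```text
time: 16.67
tool_pos: [0.4933, 0.0842, 0.0763]
eef_rot: [16.5, 90.0, 48.6]
contact_force: [-0.4, -0.4, 0.3]
width: -0.0002
```

```bash
python3 wshot.py w8; python3 -c "
from g import *
where()
p,d=vision.read_camera('scene'); crop(p,205,160,305,235,8,'pics/sc8.png')"
```

```text
16.6667 [0.49331557 0.08423387 0.07632866] [16.45290929 89.98923182 48.55452546] [-0.39970423 -0.40311542  0.27644692] [ 32.8 -11.1 -24.   -0.  -77.1 -90.7] -0.00022727623753647004
16.7167 jig [-12.88 158.39  76.37] F [ 0.05  0.1  -0.11]
```

View pics/w8.png

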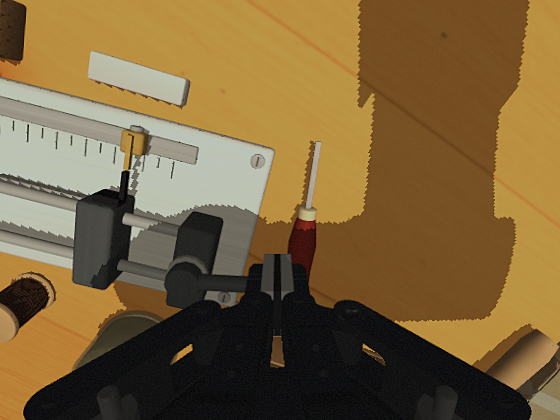

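Call:
carry_out([
  [[0,0,0],[0,0.077,0.244],0],
  [[1,0,0],[0,0,0],0],
  [[0,0,0],[0,0.03,0.15],0],
  [[0,0,0],[0,0,0],0],
  [[0,0,0],[0,0,0],0],
])

```text
time: 17.18
tool_pos: [0.4971, 0.0881, 0.0761]
eef_rot: [-172.8, 89.7, -145.6]
contact_force: [-9.7, -3.6, 5.7]
width: 0.0001
```

Call:
carry_out([
  [[0,0,0],[0,0,0.1],0],
  [[0,0,0],[0,0,0.05],0],
  [[0,0,0],[0,0,0],0],
  [[0,0,0],[0,0,0],0],
])

```text
time: 17.52
tool_pos: [0.4975, 0.0883, 0.076]
eef_rot: [-177.5, 89.3, -150.4]
contact_force: [-20.0, -6.6, 11.7]
width: 0.0002
```

Force has risen to 20 N with hardly any travel, so the lever is at its stop. I'll back off along tool -z, rise and look.

Call:
carry_out([
  [[0,0,0],[0,0,-0.3],0],
  [[0,0,0],[0,0,-0.7],0],
  [[0,0,0],[-0.5,0,-0.5],0],
  [[0,0,0],[-1,0,-0.5],0],
  [[0,0,0],[-1,0,-0.5],0],
  [[0,0,0],[-1,0,-1],0],
  [[0,0,0],[-1,0,-1],0],
  [[0,0,0],[-1,0,-1],0],
  [[0,0,0],[-1,0,-1],0],
  [[0,0,0],[-1,0,0],0],
  [[0,0,0],[0,0,0],0],
  [[0,0,0],[0,0,0],0],
])

```text
time: 18.52
tool_pos: [0.386, 0.0323, 0.2278]
eef_rot: [6.7, 89.8, 33.8]
contact_force: [0.1, -0.5, -0.1]
width: -0.0
```

```bash
python3 wshot.py w9; python3 -c "
from g import *
where()
p,d=vision.read_camera('scene'); crop(p,205,160,305,235,8,'pics/sc9.png')
p,d=vision.read_camera('top'); crop(p,180,130,370,280,4,'pics/top9.png')"
```

```text
18.5167 [0.3859771  0.03230404 0.22780397] [ 6.746346   89.78427748 33.82272294] [ 0.14765861 -0.46805035 -0.06929814] [ 35.3 -32.1 -23.6   0.  -98.3 -98.2] -4.21717166580689e-05
18.5667 jig [-130.97  140.17  226.46] F [-0.01 -0.26 -0.5 ]
```

View pics/w9.png

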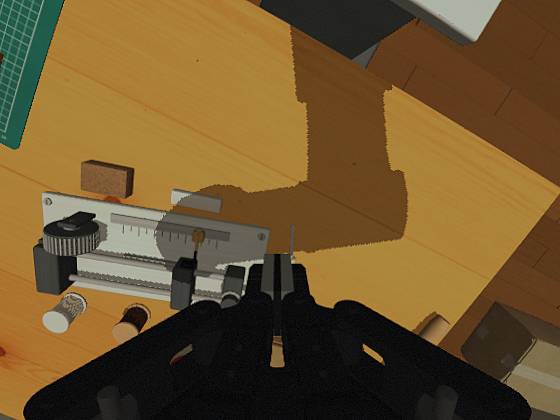

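View pics/sc9.png

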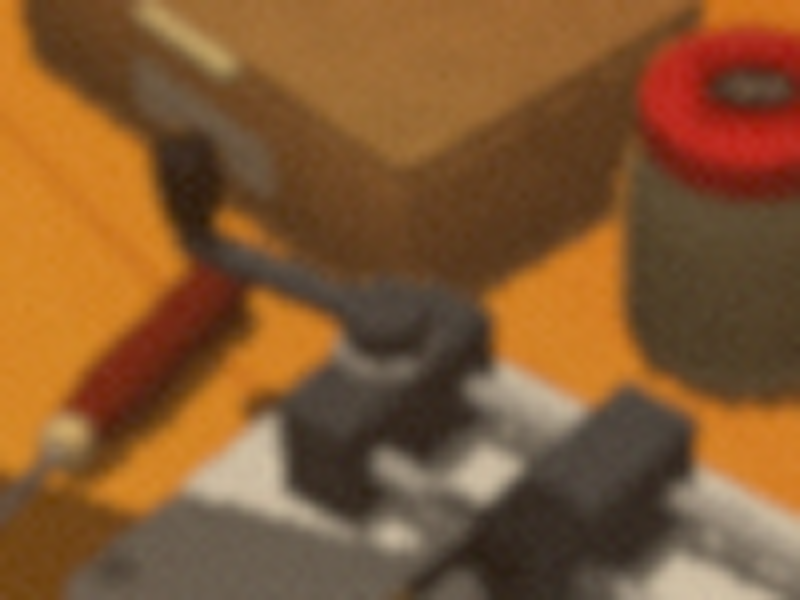

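View pics/top9.png

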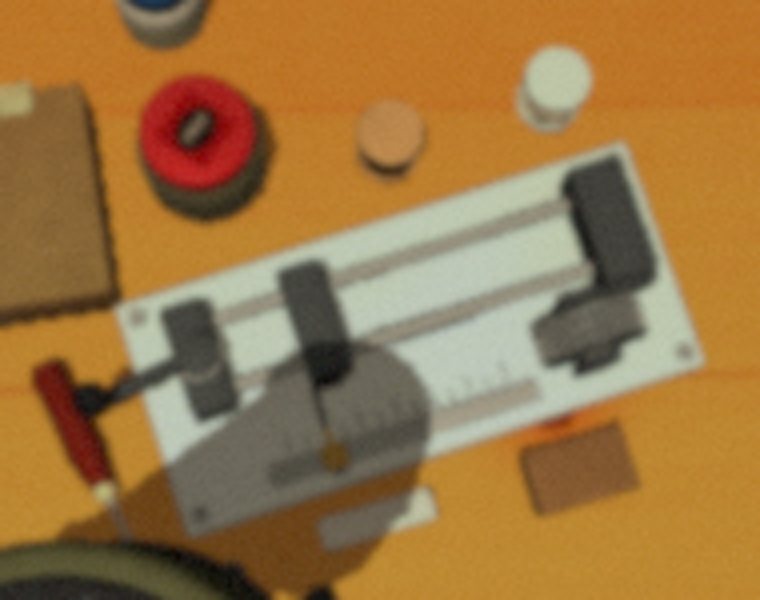

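```bash
python3 -c "
from g import *
import fit
X=world(fit.c,*fit.ct((92,398)),.094);k=fit.tojig(X);print(k,np.arctan2(k[1]-110,20-k[0]))
o=np.load('pics/w6.npy',allow_pickle=True).item();crop(o['p'],230,150,330,210,8,'pics/w6z.png')
o=np.load('pics/w8.npy',allow_pickle=True).item();crop(o['p'],90,110,170,220,7,'pics/w8z.png')
"
```

```text
[ 0.55378509 -0.06645706  0.29469472] 16.884763830083248 [-0.6  -0.2  -0.73  0.59  1.27  0.75  0.1  -1.26]
[ 10.04054948 163.58794163] 1.3870404410966783
```

View pics/w6z.png

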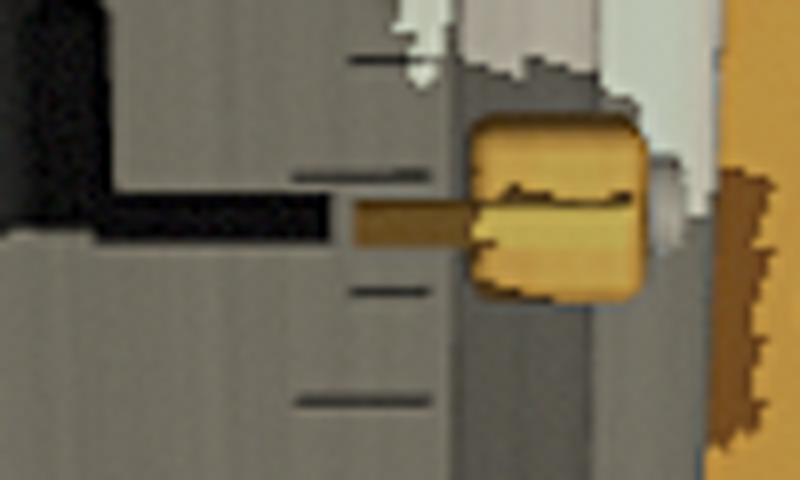

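View pics/w8z.png

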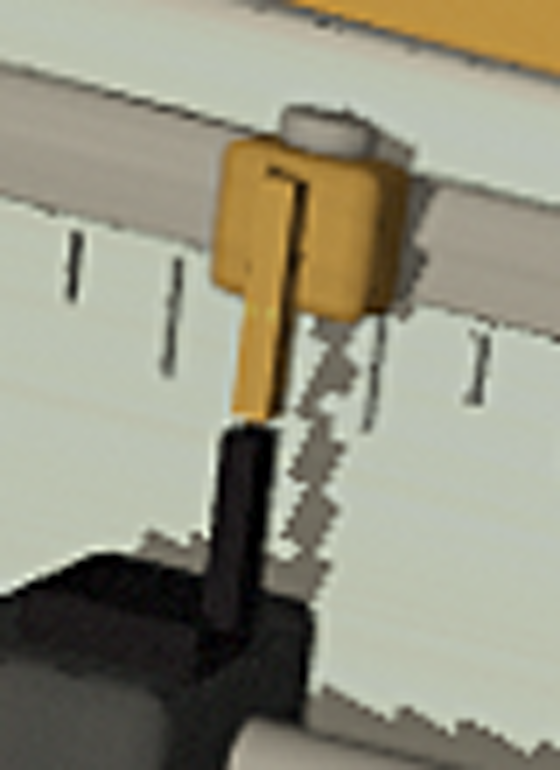

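The needle is within about 0.4 mm of the fin, the lever reads about 1.39 rad, and the arm is clear of everything. I'm handing in.

```bash
python3 -c "
from plant import order
print(order.job_done())"
```

```text
the job is handed in; nothing more can be done
None
```

The jig is set and locked, and I handed the job in at about 18.7 s of the 67 s allowed; no verdict was reported.

- **Wheel:** I rolled it toward the fixed jaw with the closed fingertips in three strokes, pressing with about 5–8 N. In the close-up wrist pictures taken just before and during the lever push, the needle and the fin are in line to about 0.4–0.8 mm. The limit is 2.5 mm.
- **Lever:** I pushed its knob round in an arc until it met the stop, with the force rising to about 20 N along the push. The overhead camera then put it at about 1.39 rad. It has to pass 1.25.
- **Rest of the desk:** In the last overhead picture the rider and the bystander objects look unmoved. The gripper was withdrawn to about 0.23 m above the desk and touched nothing.

The scene and overhead cameras differed by about 4–5 mm in absolute position, and the wrist camera lay between them. I therefore judged the alignment only by comparing needle and fin within the same picture. I took no close-up of needle and fin after the lever reached its stop. The last overhead picture shows them still in line.

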